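# Pull the power housing's vent flap shut with a hook pole

### The arm

A 7-joint arm with a two-finger parallel gripper is mounted at the origin on the work surface. World frame = base frame: x ahead of the robot, y to its left, z up, the work surface at z = 0. Lengths are in m, angles in rad, forces in N, time in s.
With the tool pointing down it reaches from about 0.4 to 0.875 m from the base axis. Payload 19.3 kg.
Tool frame: the origin (TCP) lies midway between the tips of the shut fingers; the grasp point (between the pads) lies 19 mm behind it (r.grasp_offset is the distance from the TCP to the grasp point, in m); x points along the fingers, y is the direction in which the jaws open and shut, and the axes are right-handed (so a half turn about x gives the same grasp; the last joint's range is limited). The gripper opens to 85 mm and grips with 20 to 120 N. Pads are 22 mm wide; open, the fingers measure 114 mm over their backs; the gripper's body (76 mm by 85 mm) begins 54 mm behind the grasp point. The pads swing forward as they close: fully open they stand 13 mm farther back than shut.
Start: joints at [-1.279, 0.521, -0.036, 1.599, 0.021, 1.021, -0.113], TCP at [0.221, 0.585, 0.231] pointing down, gripper open.
Joint ranges: [-2.91, 2.91], [-0.3, 2.13], [-1.5, 1.42], [0.17, 2.43], [-1.26, 4.41], [0.16, 1.93], [-2.52, 2.52]. Speed limits (rad/s): [1.89, 1.89, 2.39, 2.39, 3.01, 3.01, 3.01].

### API

Orientations are given as a rotation vector (axis times angle).
In Python, from station import r, viewer gives the robot as it stands. The module is installed in compiled form; this text tells all that it offers.
- The arm moves only by the tool servo_tool, never from a script. Its argument "motion" is a list that holds one entry, the list of rows, each a list of 6 numbers: the shift along the tool's x, y, z in cm, then the turn, a rotation vector about the tool's x, y, z in degrees. In form: [[[tx, ty, tz, ax, ay, az], ...]]. A call has 1 to 20 rows; each row is the pose to reach, as a shift and turn from the pose commanded when the call began, along the tool's axes at that moment; what a row does not reach only later rows make up. A row lasts 1/12 s, in which the tool goes at most 41.7 mm and 7.16 degrees, less where a joint would pass 70% of its speed; a pose out of reach is approached as far as the arm can. A call with a gripper value outside its range is refused whole. "claw" is the opening, from 0 (shut) to 1 (fully open), set as the call begins (left out, the last holds). The fingers move at their own pace and stop on an object; "grip_force" is the grip in N (left out, the last holds). Time passes only in rows, so rows that repeat a pose let the fingers close. It gives the time, the measured TCP pose, the force and the opening at its end, in the units of the state.
- r.get_obs(): the state, without advancing time (a new reading comes with each control period).
- viewer.snapshot(name): name is "scene" or "top" or "wrist"; returns the picture (400x640x3 uint8, blue, green, red); there is no depth.
- viewer.calibration(name): a dict with "intrinsics" (3x3 intrinsics, pixels), "R" (3x3) and "t" (3): a world point X has camera coordinates R X + t; the wrist camera has in their place "tool_from_camera" (4x4, takes a point from camera to tool coordinates, whose origin is the TCP and whose axes are the tool frame's). Camera axes: x right, y down, z forward; pixel columns grow to the right and rows downward; lengths in m; the calibration is good to about 2 mm. A picture is of the moment at which its call begins: read the wrist's pose just before it. calibration takes no time and is no camera call.
- r.job_done(): hands the job in, once; it reports no verdict.
The state is a dict: "time_s": time; "qpos": joint angles; "qvel": joint speeds; "joint_efforts": joint torques, N m; "ee_pos": TCP position; "tcp_rot": TCP orientation; "contact_force": force on the tool from outside, world axes, zero at the start; "ft_torque": the same for the moment, N m; "width": opening from 0.0 (shut) to 1.0 (fully open).
Only numpy, scipy, OpenCV 4.12 (cv2) and the standard library are available. Lean on these libraries where they do the work, as an engineer would, in place of code of your own. Each camera call takes 0.05 s, during which the arm holds its last target.

### The job

The blue vent flap of the housing stands tilted back. Take the orange-handled hook pole from its wooden rest, drop its hook into the red ring eye on top of the flap and pull the flap gently towards the front of the housing until the catch snaps in and holds it shut. Then unhook and lay the pole back on its rest as it lay before, touching the flap with nothing but the pole and leaving everything else where it is.

Things in the scene. Friction and masses are not known exactly. Their poses are not given: they have to be found in the camera images.
- hood: fixed dark steel housing, 240 deep (its x) x 280 wide (y) x 284 high, open at the top and front above its 94 mm high base, with 10 mm side walls; origin on the bench under the middle of its front face, x pointing from the front to the back, z up. The pale metal front panel with the fuse caps is its front.
- flap: blue slotted flap, 228 wide x 160 high x 6 mm, hinged on its lower edge. Origin on the hinge line (20 mm behind the housing's front face, 102 mm above the bench), y along the hinge, z up the panel, x to the back. Tilted back about y by 0.42 to 0.6 rad at the start, about 0 when shut. A weak spring reopens it unless the catch holds; closing takes 2 to 3 N at the eye until the catch.
- catch (a point): brass strike with sprung roller in the left side wall, by the flap's upper left edge. Its setting is unknown: the eye's shut position lies up to 14 mm before or behind that of an upright flap. The pull at the eye rises to about 9 N, then falls, and 12 mm after the rise began a hard stop is met: shut. Let go more than 5 mm earlier and it reopens. Over 15 N between pole and flap does damage. The point does not show the setting.
- eye (a point): centre of the red ring eye on top of the flap: ring of 20 mm inner and 30 mm outer diameter, 5 mm thick, its hole's axis along the flap's z; 23.5 mm in front of the hinge line in the flap's x and 185 mm up the flap's z (axes as the flap's). Nothing stands above it or in front of it.
- pole: hook pole, 200 g: orange square handle 130 long (x) x 22 wide (y) x 26 high (z), then an aluminium rod of 10 mm diameter, and at the end a steel prong of 7 mm diameter bent straight down (-z). Origin at the middle of the handle; x points along the pole to the hook, z up; the prong lies at x = 205 mm and reaches down to z = -37 mm
- pole_grip (a point): where to grip the pole: on the handle's centre line, half-way up, 30 mm ahead of the handle's middle (near the centre of mass); 25 mm of free handle to either side along x. Axes as the pole's.
- hook (a point): point on the middle of the pole's free prong: 175 mm ahead of pole_grip and 20 mm below it; prong below it: 17 mm
- rest: fixed wooden rest of the pole, base 250 x 70 x 12 mm; a saddle 45 mm behind its origin carries the back of the handle (8 mm play sideways in all, slanted lips), a fork 130 mm ahead carries the rod (19 mm wide). x along the pole towards the hook end, z up; origin on the bench below the handle's middle.
- rest_grip (a point): where pole_grip is when the pole lies on its rest: 30 mm ahead of the rest's origin, 85 mm above the bench. Axes as the rest's.
- mug: white mug, 80 mm across, 90 mm high, leave alone
- jar: amber jar with green lid, 60 mm across, 75 mm high, leave alone
- spool: grey spool, 60 mm across, 50 mm high, leave alone
- tray: blue tray 100 x 140 x 30 mm, leave alone
- driver: screwdriver with green handle lying on the bench, about 200 mm long, leave alone
- coil: small transformer with copper winding, 70 x 66 x 40 mm, leave alone

How it is judged:
On the way, in this order (a step that is already met when the one before it is completed fails the run):
1. the hook's prong is in the ring eye (distance between hook and eye below 0.016 m), for 0.2 s.
2. the flap is pulled shut with the prong still in the eye (angle between the z axis of flap and the z axis of hood, either way round below 0.12 rad and distance between hook and eye below 0.02 m), for 0.2 s.
At the end, for the whole second after the job is handed in: the flap is held shut by its catch (within 0.12 rad of upright, at rest), and the pole lies released and at rest in the saddle and fork of its rest, prong down, within 15 mm along and 8 mm across of where it lay at the start (angle between the z axis of flap and the z axis of hood, either way round below 0.12 rad and x of pole_grip in the frame of rest_grip between -0.015 and 0.015 m and y of pole_grip in the frame of rest_grip between -0.008 and 0.008 m and z of pole_grip in the frame of rest_grip between -0.006 and 0.006 m and angle between the x axis of pole and the x axis of rest, either way round below 0.08 rad and angle between the z axis of pole and the z axis of rest, either way round below 0.15 rad and linear speed of pole below 0.02 m/s and angular speed of flap below 0.05 rad/s); the robot touches nothing.
It fails at once if pole and flap press on each other with more than 15 N (contact force between pole and flap above 15 N).
It fails at once if the gripper or arm touches the flap (contact force between flap and the fingers above 0.5 N or contact force between flap and the arm above 0.5 N).
It fails at once if a bystander is moved by more than 20 mm (distance of any of mug, jar, spool, tray, driver, coil from where it was at the start of the episode above 0.02 m).
It also fails if it takes over 72 s, if anything falls off the work surface, if the arm or the gripper's body presses on something with over 40 N, if the wrist force passes 120 N, or if a joint passes its speed limit or range.

## Working session

There is one attempt and no reset: what is moved stays moved. The work goes in short steps, Python scripts to look and compute and a tool call to move; the robot and the scene stay as the last step left them, time stands still between calls to the robot, and variables do not carry over. Pictures are saved under pics/ and viewed, and the job is handed in when it is done.

Besides the shell and the picture viewer there is one more tool, called after "Emit:" as name([rows], argument=value, ...), one row to a line, values as JSON. servo_tool: Moves the arm, as the interface text tells. Its arguments: {"type":"object","properties":{"motion":{"type":"array","items":{"type":"array","items":{"type":"array","items":{"type":"number"}}}},"claw":{"type":"number"},"grip_force":{"type":"number"}},"required":["motion"]}

```bash
mkdir -p pics
python3 - <<'E'
from station import r, viewer
import cv2,numpy as np
o=r.get_obs();print(o['time_s'],o['ee_pos'],o['tcp_rot'],o['contact_force'],o['width'],r.grasp_offset)
for n in ['scene','top','wrist']:
    cv2.imwrite(f'pics/{n}0.png',viewer.snapshot(n)); c=viewer.calibration(n)
    for k in c: print(n,k,np.round(np.array(c[k]),4).tolist())
E
```

```text
0.0 [0.22111524 0.58421136 0.23070516] [ 0.28291985  1.55222125 -0.28477893] [ 0.29197183 -0.39716329  0.06996985] 1.0008576462414105 0.0187
scene intrinsics [[469.2724, 0.0, 318.4043], [0.0, 469.2724, 196.3216], [0.0, 0.0, 1.0]]
scene R [[-0.5047, 0.8632, 0.0081], [0.5973, 0.356, -0.7187], [-0.6233, -0.3579, -0.6953]]
scene t [0.2533, -0.1784, 1.8726]
top intrinsics [[435.16, 0.0, 325.0735], [0.0, 435.16, 199.9596], [0.0, 0.0, 1.0]]
top R [[-0.0239, -0.9997, 0.0033], [-0.975, 0.0226, -0.2212], [0.221, -0.0085, -0.9752]]
top t [-0.0017, 0.5341, 1.3031]
wrist intrinsics [[295.2155, 0.0, 323.6703], [0.0, 295.2155, 205.94], [0.0, 0.0, 1.0]]
wrist tool_from_camera [[-0.0001, -0.2574, 0.9663, -0.1423], [1.0, -0.0007, -0.0001, -0.0004], [0.0007, 0.9663, 0.2574, -0.0654], [0.0, 0.0, 0.0, 1.0]]
```

View pics/scene0.png

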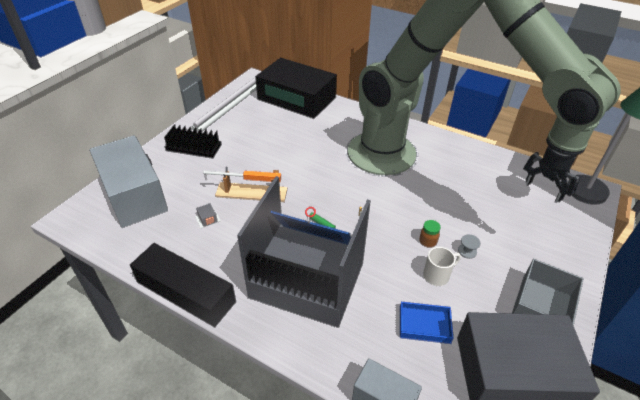

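View pics/top0.png

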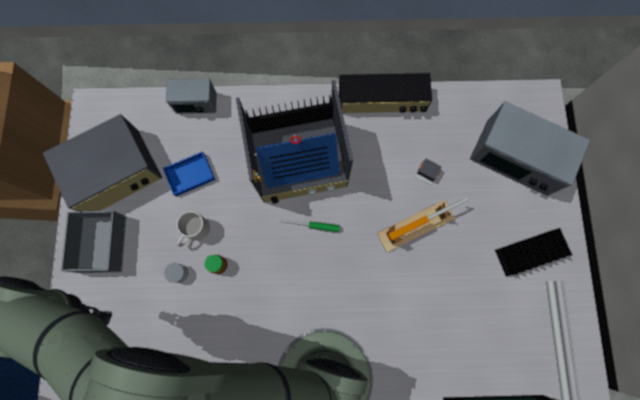

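View pics/wrist0.png

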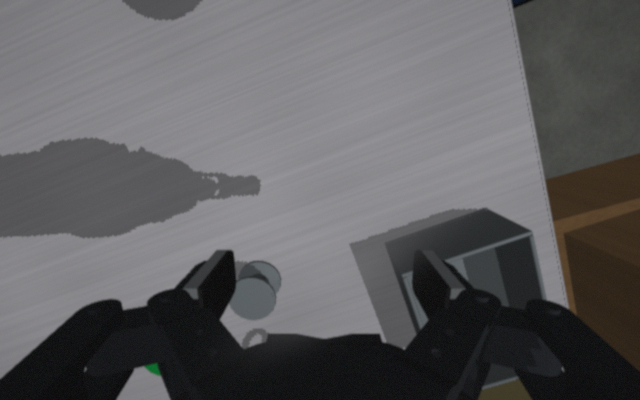

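The scene image shows the pole on its rest at about (245,180), with the hook end to the left. In the top image the housing is at about (300,140) with its front towards the robot, the eye at (295,140) and the pole from (390,240) to (467,200). I'll enlarge these areas.

Run:
```python
import cv2,numpy as np
a=cv2.imread('pics/top0.png');b=cv2.imread('pics/scene0.png')
cv2.imwrite('pics/t_pole.png',cv2.resize(a[180:270,365:485],None,fx=6.5,fy=6.5,interpolation=cv2.INTER_CUBIC))
cv2.imwrite('pics/t_hood.png',cv2.resize(a[90:215,230:365],None,fx=4.8,fy=4.8,interpolation=cv2.INTER_CUBIC))
cv2.imwrite('pics/s_pole.png',cv2.resize(b[150:220,190:310],None,fx=6.5,fy=6.5,interpolation=cv2.INTER_CUBIC))
cv2.imwrite('pics/s_hood.png',cv2.resize(b[170:330,230:390],None,fx=3.7,fy=3.7,interpolation=cv2.INTER_CUBIC))
```

```text
(no output)
```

View pics/t_pole.png

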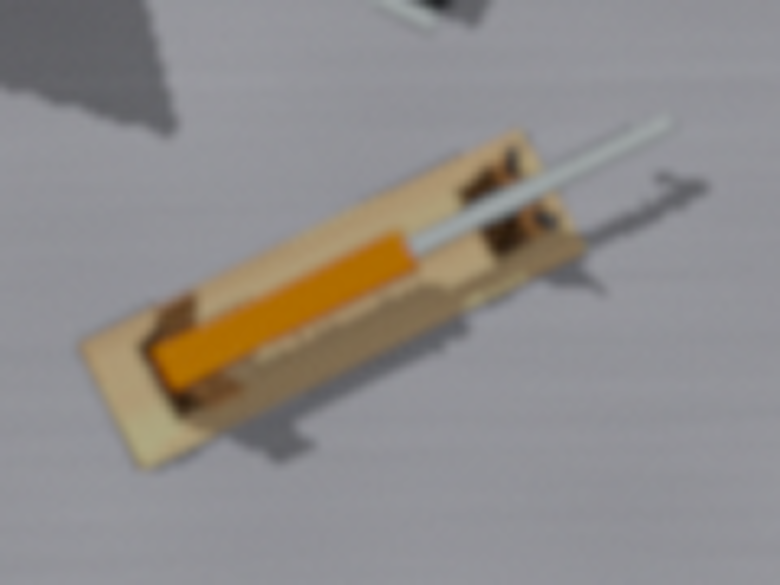

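View pics/t_hood.png

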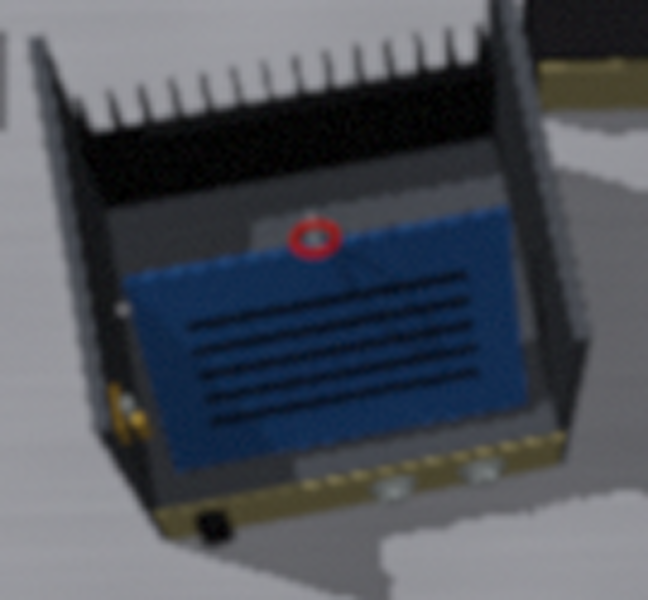

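View pics/s_pole.png

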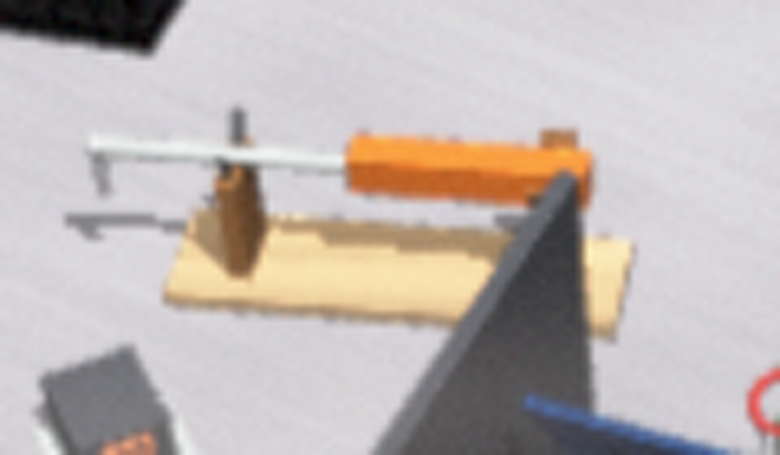

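View pics/s_hood.png

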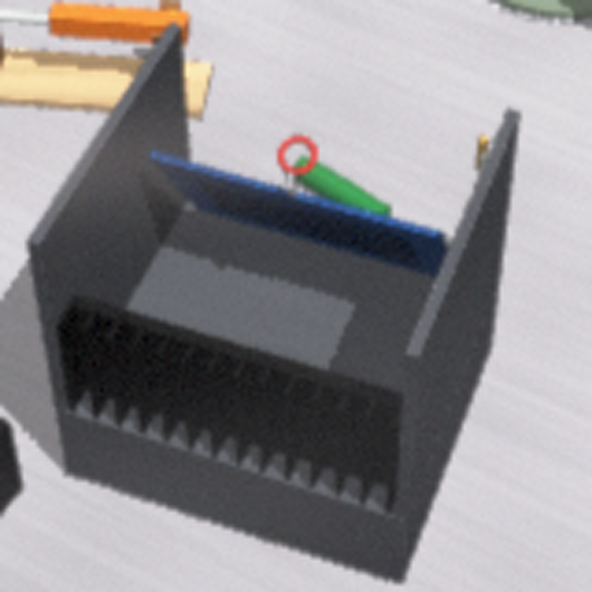

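```bash
cat > h.py <<'E'
import numpy as np,cv2
from scipy.spatial.transform import Rotation as R
from station import r,viewer
C={n:{k:np.array(v) for k,v in viewer.calibration(n).items()} for n in ['scene','top']}
def ray(n,uv):
    c=C[n]; d=c['R'].T@np.linalg.inv(c['intrinsics'])@np.array([uv[0],uv[1],1.]); o=-c['R'].T@c['t']; return o,d/np.linalg.norm(d)
def onz(n,uv,z):
    o,d=ray(n,uv); return o+d*(z-o[2])/d[2]
def tri(a,b):
    o1,d1=ray('top',a);o2,d2=ray('scene',b)
    s=np.linalg.lstsq(np.c_[d1,-d2],o2-o1,rcond=None)[0]
    p,q=o1+d1*s[0],o2+d2*s[1]; return (p+q)/2,np.linalg.norm(p-q)
def proj(n,X):
    c=C[n]; X=np.atleast_2d(X)@c['R'].T+c['t']; p=X@c['intrinsics'].T; return p[:,:2]/p[:,2:]
def cr(p,s,x0,y0): return ((p[0]+.5)/s-.5+x0,(p[1]+.5)/s-.5+y0)
E
python3 - <<'E'
from h import *
np.set_printoptions(precision=4,suppress=True)
tp=lambda *p:cr(p,6.5,365,180); th=lambda *p:cr(p,4.8,230,90); sp=lambda *p:cr(p,6.5,190,150); sh=lambda *p:cr(p,3.7,230,170)
print('eye',tri(th(315,239),sh(298,156)))
print('rodend',tri(tp(668,122),sp(93,143)))
print('handle front mid',tri(tp(410,250),sp(347,162)))
for p in [(80,347),(145,468),(522,130),(583,252)]: print('rest',onz('top',tp(*p),.012))
print('rod z=.085',onz('top',tp(668,122),.088),onz('top',tp(415,247),.09))
for p in [(155,510),(565,435)]: print('hoodfront z.094',onz('top',th(*p),.094))
print('flap top corners',tri(th(127,277),sh(443,237)),tri(th(508,208),sh(153,153)))
print('flap bottom',onz('top',th(175,470),.102),onz('top',th(527,402),.102))
print('wall top back?',onz('top',th(38,40),.284),onz('top',th(497,2),.284))
E
```

```text
eye (array([0.6569, 0.0638, 0.2717]), np.float64(0.001960066784383755))
rodend (array([ 0.5239, -0.4534,  0.0833]), np.float64(0.0017305645710570556))
handle front mid (array([ 0.4654, -0.3266,  0.0826]), np.float64(0.0021309515304458898))
rest [ 0.4329 -0.1773  0.012 ]
rest [ 0.3729 -0.206   0.012 ]
rest [ 0.537  -0.4037  0.012 ]
rest [ 0.4745 -0.4287  0.012 ]
rod z=.085 [ 0.5224 -0.451   0.088 ] [ 0.4649 -0.3263  0.09  ]
hoodfront z.094 [0.5434 0.1788 0.094 ]
hoodfront z.094 [ 0.5869 -0.084   0.094 ]
flap top corners (array([0.6473, 0.1765, 0.2399]), np.float64(0.0016977866888453358)) (array([ 0.6847, -0.0465,  0.2414]), np.float64(0.0006026992576897359))
flap bottom [0.5674 0.1652 0.102 ] [ 0.6072 -0.0599  0.102 ]
wall top back? [0.776  0.2214 0.284 ] [ 0.7938 -0.042   0.284 ]
```

```bash
cat >> h.py <<'E'
def cmd(target_p,target_R,start=None):
    """tool-frame row (cm, deg) from current measured pose (or start) to target"""
    if start is None:
        o=r.get_obs(); p=np.array(o['ee_pos']); Q=R.from_rotvec(o['tcp_rot'])
    else: p,Q=start
    t=Q.inv().apply(np.array(target_p)-p)*100; a=(Q.inv()*target_R).as_rotvec(degrees=True)
    return np.round(np.r_[t,a],2).tolist()
def down(yaw_z):
    """tool x down, tool z along world heading yaw_z"""
    z=np.array([np.cos(yaw_z),np.sin(yaw_z),0]);x=np.array([0,0,-1.]);y=np.cross(z,x)
    return R.from_matrix(np.c_[x,y,z])
E
python3 - <<'E'
from h import *
np.set_printoptions(precision=4,suppress=True)
o=r.get_obs();Q=R.from_rotvec(o['tcp_rot']);print(Q.as_matrix(),np.arctan2(Q.as_matrix()[1,2],Q.as_matrix()[0,2]))
for yaw in [-1.14,2.0,.167,-2.97]:
  print(yaw,cmd([.5,.1,.4],down(yaw)))
E
```

```text
[[-0.0002  0.354   0.9352]
 [-0.0008  0.9352 -0.354 ]
 [-1.     -0.0009  0.0001]] -0.3618523354541701
-1.14 [-16.88, -35.44, 43.22, 44.58, 0.02, 0.05]
2.0 [-16.88, -35.44, 43.22, -135.32, -0.06, 0.03]
0.167 [-16.88, -35.44, 43.22, -30.3, -0.01, 0.05]
-2.97 [-16.88, -35.44, 43.22, 149.44, 0.07, 0.01]
```

Run:
```python
from h import *
print(cmd([.30,.52,.42],down(-.5)));print(cmd([.50,.15,.42],down(-.9)));print(cmd([.45,-.293,.25],down(-1.14)))
```

```text
[-18.91, -3.24, 9.65, 7.92, 0.01, 0.05]
[-18.89, -30.76, 41.45, 30.83, 0.02, 0.05]
[-1.85, -73.95, 52.46, 44.58, 0.02, 0.05]
```

Emit:
servo_tool([
  [[-19, -3, 9.6, 8, 0, 0], [-19, -3, 9.6, 8, 0, 0], [-19, -3, 9.6, 8, 0, 0], [-19, -3, 9.6, 8, 0, 0], [-19, -3, 9.6, 8, 0, 0], [-19, -31, 41.5, 31, 0, 0], [-19, -31, 41.5, 31, 0, 0], [-19, -31, 41.5, 31, 0, 0], [-19, -31, 41.5, 31, 0, 0], [-19, -31, 41.5, 31, 0, 0], [-19, -31, 41.5, 31, 0, 0], [-19, -31, 41.5, 31, 0, 0], [-19, -31, 41.5, 31, 0, 0], [-19, -31, 41.5, 31, 0, 0], [-19, -31, 41.5, 31, 0, 0], [-19, -31, 41.5, 31, 0, 0]],
], claw=1)

```text
time_s: 1.48
ee_pos: [0.5017, 0.1415, 0.4216]
tcp_rot: [0.709, 1.45, -0.71]
contact_force: [0.6, -0.1, 0.6]
width: 0.999
```

Run:
```python
from h import *
o=r.get_obs();print(o['time_s'],o['ee_pos'],np.round(o['qpos'],3))
print(cmd([.45,-.293,.25],down(-1.14)))
```

```text
1.4833 [0.50170013 0.1414708  0.42161406] [-0.663  0.207  0.339  1.596 -0.068  1.35   0.345]
[17.23, -30.76, 31.08, 13.21, 0.11, -0.01]
```

Emit:
servo_tool([
  [[17.2, -30.8, 31.1, 13.2, 0.1, 0], [17.2, -30.8, 31.1, 13.2, 0.1, 0], [17.2, -30.8, 31.1, 13.2, 0.1, 0], [17.2, -30.8, 31.1, 13.2, 0.1, 0], [17.2, -30.8, 31.1, 13.2, 0.1, 0], [17.2, -30.8, 31.1, 13.2, 0.1, 0], [17.2, -30.8, 31.1, 13.2, 0.1, 0], [17.2, -30.8, 31.1, 13.2, 0.1, 0], [17.2, -30.8, 31.1, 13.2, 0.1, 0], [17.2, -30.8, 31.1, 13.2, 0.1, 0], [17.2, -30.8, 31.1, 13.2, 0.1, 0], [17.2, -30.8, 31.1, 13.2, 0.1, 0], [17.2, -30.8, 31.1, 13.2, 0.1, 0], [17.2, -30.8, 31.1, 13.2, 0.1, 0], [17.2, -30.8, 31.1, 13.2, 0.1, 0], [17.2, -30.8, 31.1, 13.2, 0.1, 0]],
])

```text
time_s: 2.82
ee_pos: [0.451, -0.2861, 0.2497]
tcp_rot: [0.881, 1.387, -0.879]
contact_force: [0.2, -0.6, 0.1]
width: 1.0
```

```bash
cat >> h.py <<'E'
def wpose(o=None):
    o=o or r.get_obs(); T=np.eye(4); T[:3,:3]=R.from_rotvec(o['tcp_rot']).as_matrix(); T[:3,3]=o['ee_pos']
    return T@np.array(viewer.calibration('wrist')['tool_from_camera'])
def wonz(Tc,uv,z):
    K=np.array(viewer.calibration('wrist')['intrinsics']); d=Tc[:3,:3]@np.linalg.inv(K)@np.array([uv[0],uv[1],1.]); o=Tc[:3,3]; return o+d*(z-o[2])/d[2]
def wproj(Tc,X):
    K=np.array(viewer.calibration('wrist')['intrinsics']); X=(np.atleast_2d(X)-Tc[:3,3])@Tc[:3,:3]; p=X@K.T; return p[:,:2]/p[:,2:]
E
python3 - <<'E'
from h import *
o=r.get_obs();print(o['time_s'],o['ee_pos'],np.round(o['qpos'],3))
T=wpose(o);np.save('w1.npy',T); im=viewer.snapshot('wrist');cv2.imwrite('pics/w1.png',im)
E
```

```text
2.8167 [ 0.45103161 -0.28609185  0.24967686] [ 0.047  0.402  0.548  1.839 -0.251  0.971  1.143]
```

View pics/w1.png

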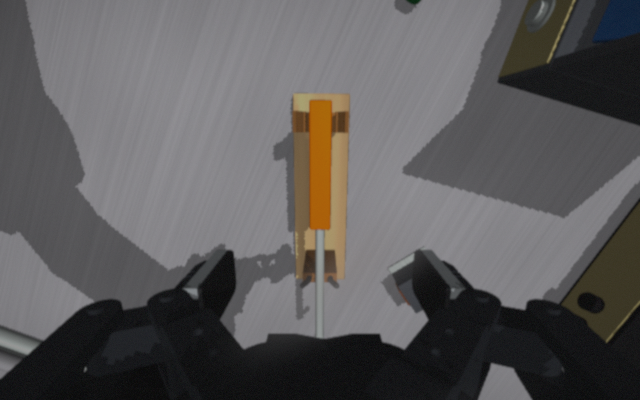

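Run:
```python
from h import *
im=cv2.imread('pics/w1.png')
cv2.imwrite('pics/w1c.png',cv2.resize(im[80:300,270:370],None,fx=2.7*1,fy=2.7,interpolation=cv2.INTER_CUBIC))
hsv=cv2.cvtColor(im,cv2.COLOR_BGR2HSV); m=cv2.inRange(hsv,(5,220,120),(20,255,255))
ys,xs=np.nonzero(m);print(xs.min(),xs.max(),ys.min(),ys.max())
for y in range(105,228,15): print(y,xs[ys==y].min(),xs[ys==y].max())
T=np.load('w1.npy')
b=wonz(T,(320.3,100),.098);f=wonz(T,(320,229),.098);print(b,f,np.linalg.norm(f-b),np.arctan2(*(f-b)[[1,0]]))
```

```text
309 331 101 228
105 310 330
120 309 331
135 310 330
150 310 329
165 310 329
180 310 329
195 310 329
210 310 329
225 310 328
[ 0.40939294 -0.20614213  0.098     ] [ 0.46320474 -0.32251976  0.098     ] 0.1282164666409242 -1.1376871292235553
```

View pics/w1c.png

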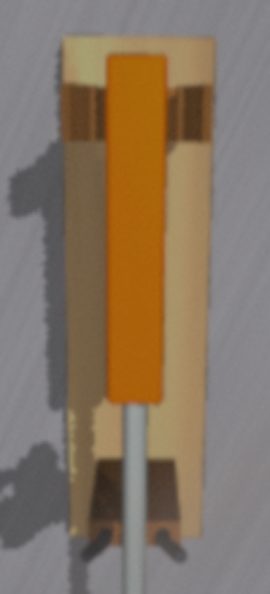

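The wrist view shows the handle centred at columns 309–331, rows 100–229. From that, the handle's middle is at (0.436, -0.264) with heading -1.138, which agrees with the top view.

Run:
```python
from h import *
print(cmd([.4539,-.3024,.067],down(-1.138)))
```

```text
[18.27, -0.44, 1.63, 0.37, -0.09, -0.03]
```

Emit:
servo_tool([
  [[6, -0.4, 1.6, 0.4, 0, 0], [6, -0.4, 1.6, 0.4, 0, 0], [9, -0.4, 1.6, 0.4, 0, 0], [12, -0.4, 1.6, 0.4, 0, 0], [14, -0.4, 1.6, 0.4, 0, 0], [16, -0.4, 1.6, 0.4, 0, 0], [17, -0.4, 1.6, 0.4, 0, 0], [18, -0.4, 1.6, 0.4, 0, 0], [18.3, -0.4, 1.6, 0.4, 0, 0], [18.3, -0.4, 1.6, 0.4, 0, 0], [18.3, -0.4, 1.6, 0.4, 0, 0], [18.3, -0.4, 1.6, 0.4, 0, 0]],
])

```text
time_s: 3.87
ee_pos: [0.4539, -0.3034, 0.0672]
tcp_rot: [0.887, 1.383, -0.886]
contact_force: [0.5, 0.5, -0.2]
width: 0.998
```

Emit:
servo_tool([
  [[0, 0, 0, 0, 0, 0], [0, 0, 0, 0, 0, 0], [0, 0, 0, 0, 0, 0], [0, 0, 0, 0, 0, 0], [0, 0, 0, 0, 0, 0], [0, 0, 0, 0, 0, 0], [0, 0, 0, 0, 0, 0], [0, 0, 0, 0, 0, 0], [0, 0, 0, 0, 0, 0], [0, 0, 0, 0, 0, 0], [0, 0, 0, 0, 0, 0], [0, 0, 0, 0, 0, 0]],
], claw=0, grip_force=80)

```text
time_s: 4.87
ee_pos: [0.4536, -0.3032, 0.0665]
tcp_rot: [0.887, 1.384, -0.886]
contact_force: [0.4, 1.5, 5.5]
width: 0.24
```

Run:
```python
from h import *
o=r.get_obs();print(o['time_s'],o['ee_pos'],o['tcp_rot'],o['width'],np.round(o['qpos'],3),o['contact_force'])
cv2.imwrite('pics/w2.png',viewer.snapshot('wrist'))
```

```text
4.8667 [ 0.45359598 -0.30315662  0.0665234 ] [ 0.88742795  1.38394153 -0.88586712] 0.23958354587050562 [ 0.206  0.678  0.389  1.947 -0.436  0.601  1.312] [0.43267014 1.46177614 5.54281245]
```

View pics/w2.png

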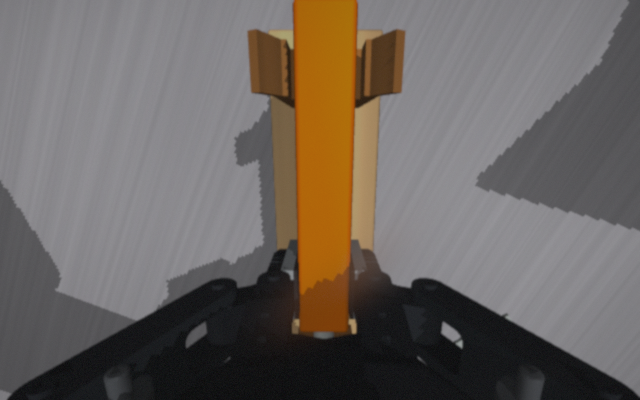

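The handle fills the closed jaws, with the pole gripped about 12 mm ahead of pole_grip. I'll lift it, then check in free space that the arm can reach the shut-end pose.

Emit:
servo_tool([
  [[-1, 0, 0, 0, 0, 0], [-3, 0, 0, 0, 0, 0], [-5, 0, 0, 0, 0, 0], [-8, 0, 0, 0, 0, 0], [-11, 0, 0, 0, 0, 0], [-14, 0, 0, 0, 0, 0], [-17, 0, 0, 0, 0, 0], [-20, 0, 0, 0, 0, 0], [-23, 0, 0, 0, 0, 0], [-26, 0, 0, 0, 0, 0], [-28, 0, 0, 0, 0, 0], [-28, 0, 0, 0, 0, 0], [-28, 0, 0, 0, 0, 0]],
], grip_force=100)

```text
time_s: 6.0
ee_pos: [0.4536, -0.3036, 0.3472]
tcp_rot: [0.888, 1.383, -0.886]
contact_force: [0.2, -0.3, -1.9]
width: 0.246
```

Run:
```python
from h import *
o=r.get_obs();print(o['time_s'],o['ee_pos'],o['tcp_rot'],o['width'],np.round(o['qpos'],3),o['contact_force'],o['ft_torque'])
cv2.imwrite('pics/w3.png',viewer.snapshot('wrist'))
print(cmd([.42,-.14,.345],down(-.48)));print(cmd([.40,.022,.345],down(.167)))
```

```text
6.0 [ 0.45355843 -0.30362798  0.34718002] [ 0.88761156  1.38275255 -0.8855657 ] 0.24583110866146154 [ 0.033  0.329  0.6    1.676 -0.198  1.198  1.111] [ 0.24482835 -0.28421738 -1.92167494] [-0.03748911  0.02143443  0.07840277]
[0.14, 3.79, -16.23, -37.83, -0.12, -0.03]
[0.17, 8.73, -31.79, -74.9, -0.11, -0.07]
```

View pics/w3.png

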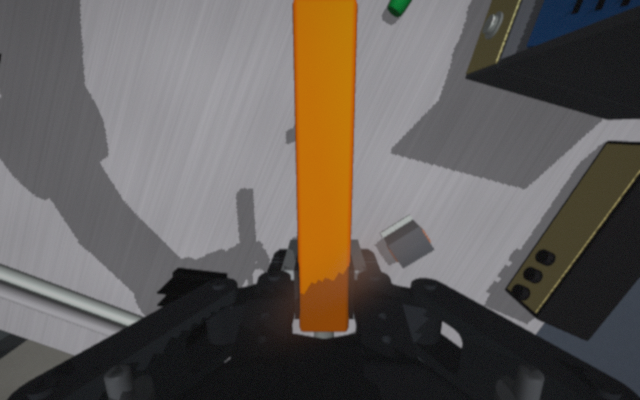

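The pole is held firmly and unchanged in the jaws, with its weight of about 2 N on the wrist. Next I swing it round.

Emit:
servo_tool([
  [[0.1, 0.6, -2.7, -6, 0, 0], [0.1, 1.2, -5.4, -12, 0, 0], [0.1, 1.9, -8.1, -18, 0, 0], [0.1, 2.5, -10.8, -25, 0, 0], [0.1, 3.1, -13.5, -31, 0, 0], [0.1, 3.8, -16.2, -37, 0, 0], [0.1, 4.6, -18.8, -43, 0, 0], [0.1, 5.4, -21.4, -49, 0, 0], [0.1, 6.2, -24, -55, 0, 0], [0.1, 7, -26.6, -61, 0, 0], [0.1, 7.8, -29.2, -67, 0, 0], [0.1, 8.7, -31.8, -73, 0, 0], [0.1, 8.7, -31.8, -75, 0, 0], [0.1, 8.7, -31.8, -75, 0, 0], [0.1, 8.7, -31.8, -75, 0, 0], [0.1, 8.7, -31.8, -75, 0, 0], [0.1, 8.7, -31.8, -75, 0, 0], [0.1, 8.7, -31.8, -75, 0, 0]],
])

```text
time_s: 7.55
ee_pos: [0.4, 0.0212, 0.3457]
tcp_rot: [-0.13, 1.568, 0.132]
contact_force: [-0.2, -0.2, -1.7]
width: 0.242
```

Run:
```python
from h import *
o=r.get_obs();print(o['time_s'],o['ee_pos'],o['tcp_rot'],o['width'],np.round(o['qpos'],3),o['contact_force'])
print(cmd([.39,.02,.287],down(.167)))
cv2.imwrite('pics/w4.png',viewer.snapshot('wrist'));t=viewer.snapshot('top');s=viewer.snapshot('scene')
cv2.imwrite('pics/t4.png',cv2.resize(t[90:240,230:390],None,fx=4.8,fy=4,interpolation=cv2.INTER_CUBIC))
cv2.imwrite('pics/s4.png',cv2.resize(s[130:330,230:390],None,fx=3,fy=3,interpolation=cv2.INTER_CUBIC))
```

```text
7.55 [0.39998215 0.02118433 0.34566294] [-0.12990128  1.5679464   0.13218266] 0.24177864946873312 [-0.401  0.02   0.206  1.984 -0.006  1.139  1.545] [-0.18676974 -0.17267888 -1.68697026]
[5.87, 0.04, -1.0, -0.01, -0.06, -0.09]
```

View pics/t4.png

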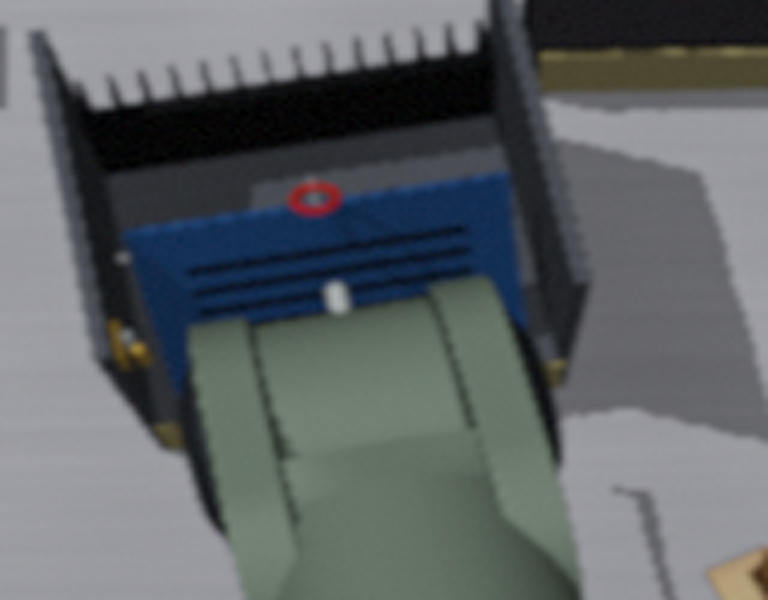

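View pics/s4.png

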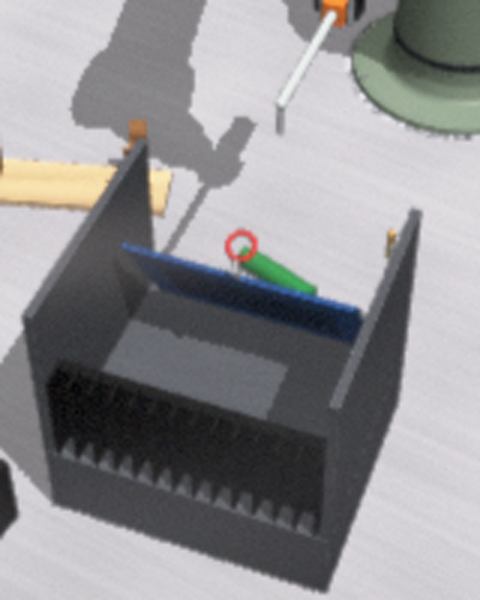

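The arm reaches the shut-end pose with margin (q4 is 1.98). The rod end shows clearly in both views, so I'll check the hook model against them.

Run:
```python
from h import *
np.set_printoptions(precision=4,suppress=True)
def tc(x,y): return ((x+.5)/4.8-.5+230,(y+.5)/4-.5+90)
sc=lambda *p:cr(p,3,230,130)
print('rodtop end',tri(tc(341,285),sc(281,103)))
print('eye',tri(tc(315,199),sc(241,246)))
o=r.get_obs();Q=R.from_rotvec(o['tcp_rot']);p=np.array(o['ee_pos'])
rt=p+Q.apply([.0015-.025,0,.166]);hk=p+Q.apply([.0015,0,.1625]);print('pred rodtop',rt,'hook',hk)
print('pred px',proj('top',rt),tc(341,285),proj('scene',rt),sc(281,103))
E0=np.array([.6575,.064,.273]);print(proj('top',E0),tc(315,199),proj('scene',E0),sc(241,246))
```

```text
rodtop end (array([0.5645, 0.0472, 0.3643]), np.float64(0.002114922881885279))
eye (array([0.657 , 0.0636, 0.272 ]), np.float64(0.002448398061609516))
pred rodtop [0.5637 0.0492 0.3691] hook [0.5602 0.0486 0.3441]
pred px [[299.3555 160.7962]] (300.64583333333337, 160.875) [[323.765  162.6392]] (323.3333333333333, 164.0)
[[295.4503 138.857 ]] (295.2291666666667, 139.375) [[310.484  211.6656]] (310.0, 211.66666666666669)
```

```bash
cat >> h.py <<'E'
HK=np.array([.0015,0,.1625])
def hookcmd(h,yaw=.167,start=None):
    Q=down(yaw); return cmd(np.array(h)-Q.apply(HK),Q,start)
def hook():
    o=r.get_obs(); return np.array(o['ee_pos'])+R.from_rotvec(o['tcp_rot']).apply(HK)
E
python3 - <<'E'
from h import *
print(hookcmd([.657,.0637,.345]),hookcmd([.657,.0637,.318]))
E
```

```text
[-0.08, -0.12, 9.79, 0.05, -0.04, -0.09] [2.62, -0.12, 9.8, 0.05, -0.04, -0.09]
```

Emit:
servo_tool([
  [[0, -0.1, 2, 0, 0, 0], [0, -0.1, 4, 0, 0, 0], [0, -0.1, 6, 0, 0, 0], [0, -0.1, 8, 0, 0, 0], [0, -0.1, 9.8, 0, 0, 0], [0.5, -0.1, 9.8, 0, 0, 0], [1.5, -0.1, 9.8, 0, 0, 0], [2.6, -0.1, 9.8, 0, 0, 0], [2.6, -0.1, 9.8, 0, 0, 0], [2.6, -0.1, 9.8, 0, 0, 0], [2.6, -0.1, 9.8, 0, 0, 0]],
])

```text
time_s: 8.62
ee_pos: [0.4966, 0.0371, 0.3201]
tcp_rot: [-0.131, 1.567, 0.134]
contact_force: [0.4, -0.6, -1.8]
width: 0.244
```

```bash
cat > look.py <<'E'
import sys
from h import *
n=sys.argv[1]
o=r.get_obs();print(o['time_s'],'hook',np.round(hook(),4),'F',np.round(o['contact_force'],2))
t=viewer.snapshot('top');s=viewer.snapshot('scene')
a=cv2.resize(t[105:175,265:325],None,fx=8,fy=8,interpolation=cv2.INTER_CUBIC)[:,:400]
a=cv2.resize(t[115:175,275:320],None,fx=8.5,fy=8.5,interpolation=cv2.INTER_CUBIC)
b=cv2.resize(s[170:230,285:330],None,fx=8.5,fy=8.5,interpolation=cv2.INTER_CUBIC)
cv2.imwrite(f'pics/{n}.png',np.hstack([a,b]))
E
python3 look.py k5
```

```text
8.6167 hook [0.6568 0.0644 0.3186] F [ 0.37 -0.63 -1.78]
```

View pics/k5.png

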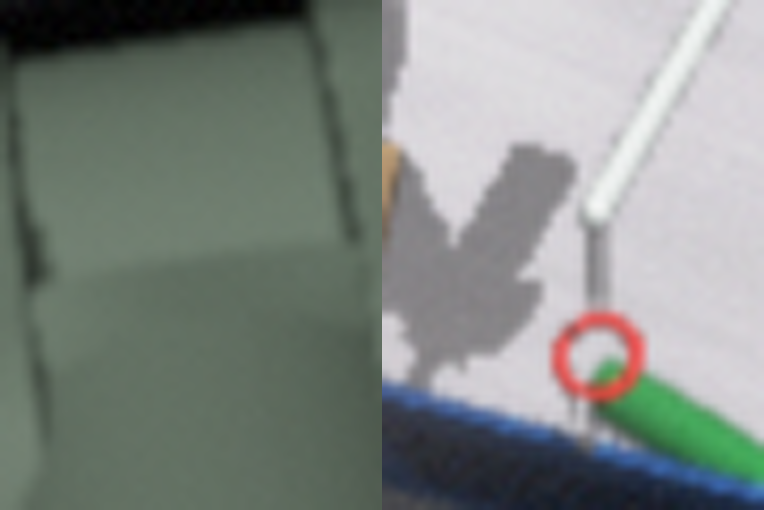

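Run:
```python
from h import *
h=hook(); f=lambda X:(proj('scene',X)[0]-[285,170]+.5)*8.5-.5+[382,0]
print('tip',f(h-[0,0,.017]),'rodtop',f(h+[0,0,.025]),'eye',f(np.array([.657,.0637,.2725])),'mm/px dx',f(h+[.001,0,0])-f(h),f(h+[0,.001,0])-f(h),f(h+[0,0,.001])-f(h))
cv2.imwrite('pics/w5.png',viewer.snapshot('wrist'))
```

```text
tip [604.14660097 292.39231986] rodtop [603.68981203 193.71056424] eye [602.37117987 357.68102931] mm/px dx [-1.68698319  1.96965344] [2.80790177 1.17342561] [-0.01083095 -2.33984847]
```

View pics/w5.png

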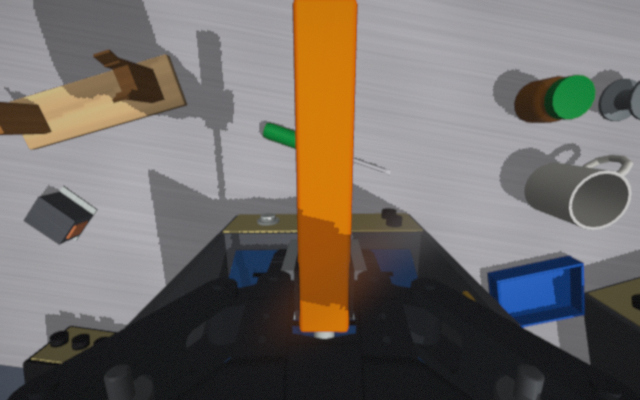

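Emit:
servo_tool([
  [[0.5, 0.1, 0, 0, 0, 0], [1, 0.1, 0, 0, 0, 0], [1.5, 0.1, 0, 0, 0, 0], [1.8, 0.1, 0, 0, 0, 0], [1.8, 0.1, 0, 0, 0, 0], [1.8, 0.1, 0, 0, 0, 0]],
])

```text
time_s: 9.27
ee_pos: [0.4965, 0.0382, 0.3016]
tcp_rot: [-0.131, 1.568, 0.134]
contact_force: [1.0, -0.1, -1.7]
width: 0.241
```

```bash
sed -i 's/HK=np.array.*/HK=np.array([.0075,-.002,.1628])/' h.py; python3 look.py k6
```

```text
9.2667 hook [0.6573 0.0636 0.2939] F [ 0.99 -0.09 -1.68]
```

View pics/k6.png

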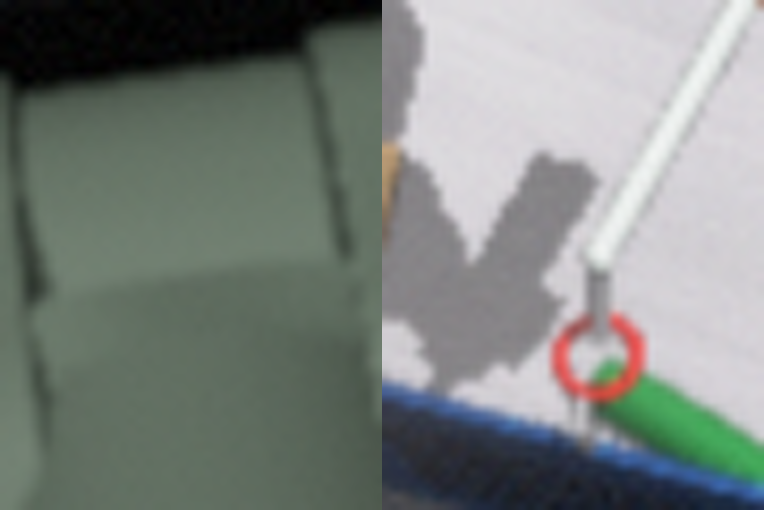

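The prong tip is at (598,340), inside the ring's outline centred at (599,356). I'll lower it on.

Emit:
servo_tool([
  [[0.3, 0, 0, 0, 0, 0], [0.6, 0, 0, 0, 0, 0], [0.8, 0, 0, 0, 0, 0], [0.8, 0, 0, 0, 0, 0], [0.8, 0, 0, 0, 0, 0]],
])

```text
time_s: 9.78
ee_pos: [0.4965, 0.0382, 0.2936]
tcp_rot: [-0.131, 1.568, 0.134]
contact_force: [0.4, 0.3, -2.0]
width: 0.236
```

```bash
python3 look.py k7
```

```text
9.7833 hook [0.6573 0.0636 0.286 ] F [ 0.36  0.28 -2.02]
```

View pics/k7.png

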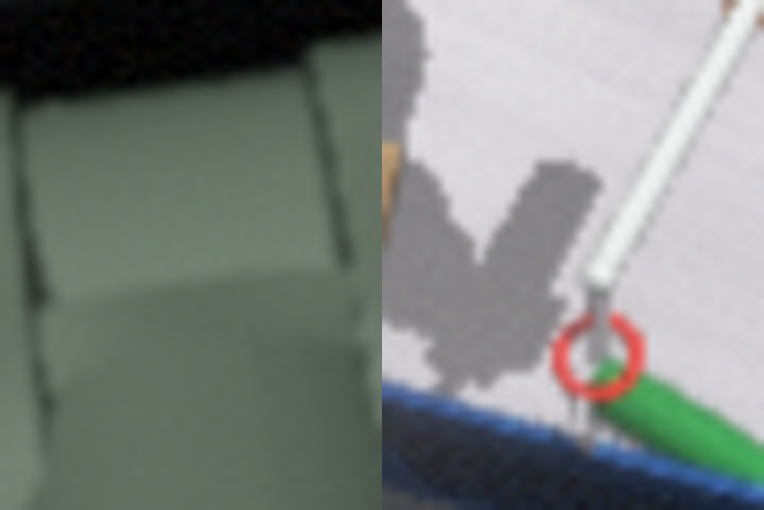

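Emit:
servo_tool([
  [[0.3, 0, 0, 0, 0, 0], [0.6, 0, 0, 0, 0, 0], [0.9, 0, 0, 0, 0, 0], [1.2, 0, 0, 0, 0, 0], [1.3, 0, 0, 0, 0, 0], [1.3, 0, 0, 0, 0, 0], [1.3, 0, 0, 0, 0, 0]],
])

```text
time_s: 10.47
ee_pos: [0.4966, 0.0383, 0.2807]
tcp_rot: [-0.131, 1.568, 0.134]
contact_force: [0.7, 0.1, -1.9]
width: 0.236
```

```bash
python3 look.py k8
```

```text
10.4667 hook [0.6574 0.0637 0.2731] F [ 0.67  0.08 -1.91]
```

View pics/k8.png

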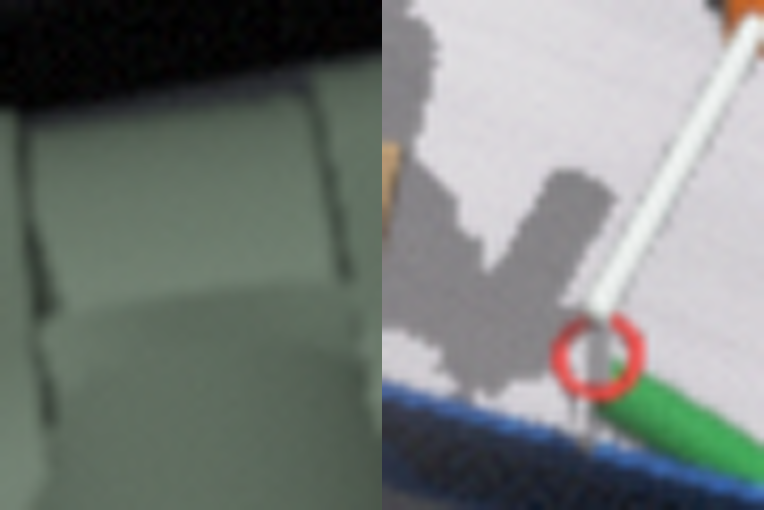

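The prong now passes through the ring: its lower end is hidden behind the near rim at (597,390), and no contact force shows. I'll pull along the flap's arc and watch the force.

Emit:
servo_tool([
  [[0, 0, -0.2, 0, 0, 0], [0, 0, -0.4, 0, 0, 0], [0, 0, -0.6, 0, 0, 0], [-0.1, 0, -0.8, 0, 0, 0], [-0.2, 0, -1.0, 0, 0, 0], [-0.3, 0, -1.3, 0, 0, 0], [-0.4, 0, -1.6, 0, 0, 0], [-0.5, 0, -1.9, 0, 0, 0], [-0.6, 0, -2.2, 0, 0, 0], [-0.7, 0, -2.5, 0, 0, 0], [-0.7, 0, -2.5, 0, 0, 0]],
])

```text
time_s: 11.48
ee_pos: [0.4715, 0.034, 0.288]
tcp_rot: [-0.131, 1.567, 0.134]
contact_force: [0.1, -0.1, -1.2]
width: 0.241
```

```bash
python3 look.py k9
```

```text
11.4833 hook [0.6323 0.0593 0.2805] F [ 0.09 -0.12 -1.21]
```

View pics/k9.png

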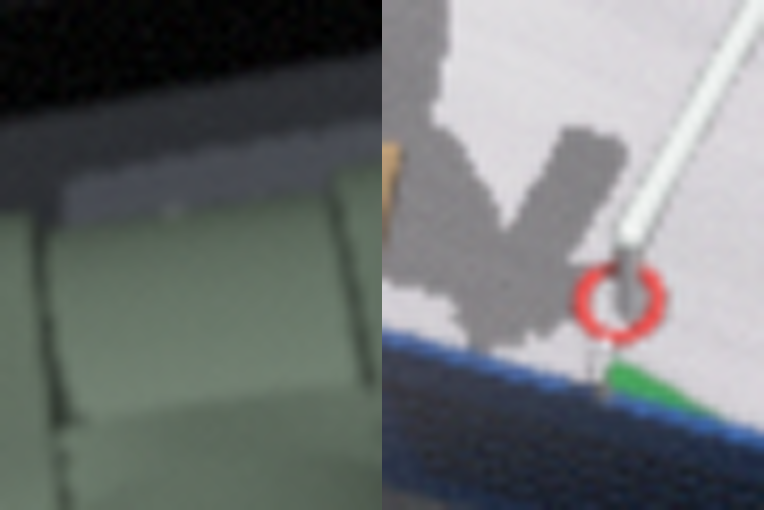

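The ring has moved with the hook to (620,303), so the flap is following. I'll keep pulling.

Emit:
servo_tool([
  [[-0.1, 0, -0.3, 0, 0, 0], [-0.2, 0, -0.6, 0, 0, 0], [-0.3, 0, -0.9, 0, 0, 0], [-0.4, 0, -1.2, 0, 0, 0], [-0.4, 0, -1.5, 0, 0, 0], [-0.5, 0, -1.8, 0, 0, 0], [-0.5, 0, -2.1, 0, 0, 0], [-0.5, 0, -2.4, 0, 0, 0], [-0.6, 0, -2.7, 0, 0, 0], [-0.6, 0, -3, 0, 0, 0], [-0.6, 0, -3, 0, 0, 0], [-0.6, 0, -3, 0, 0, 0]],
])

```text
time_s: 12.58
ee_pos: [0.4421, 0.029, 0.2938]
tcp_rot: [-0.131, 1.568, 0.134]
contact_force: [0.7, 0.0, -2.3]
width: 0.243
```

```bash
sed -i 's/s\[170:230,285:330\]/s[150:210,290:335]/' look.py; python3 look.py k10
```

```text
12.5833 hook [0.6029 0.0544 0.2861] F [ 0.67  0.02 -2.33]
```

View pics/k10.png

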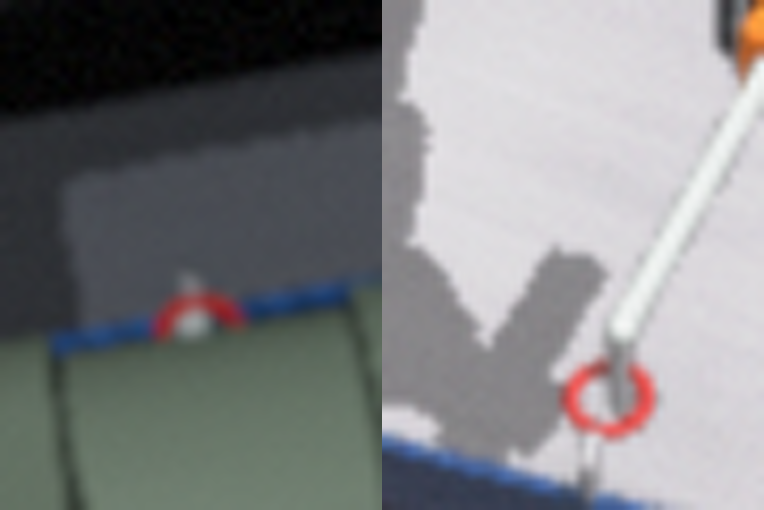

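Emit:
servo_tool([
  [[0, 0, -0.3, 0, 0, 0], [0, 0, -0.6, 0, 0, 0], [-0.1, 0, -0.9, 0, 0, 0], [-0.1, 0, -1.2, 0, 0, 0], [-0.1, 0, -1.2, 0, 0, 0]],
])

```text
time_s: 13.1
ee_pos: [0.4299, 0.0269, 0.2949]
tcp_rot: [-0.131, 1.568, 0.134]
contact_force: [0.6, 0.3, -1.9]
width: 0.243
```

```bash
cat > f.py <<'E'
from h import *
F=[]
for i in range(4):
    F.append(r.get_obs()['contact_force']); viewer.snapshot('scene')
o=r.get_obs();F.append(o['contact_force'])
F=np.array(F);Q=R.from_rotvec(o['tcp_rot'])
print(o['time_s'],np.round(hook(),4),'along pole',np.round(F@Q.as_matrix()[:,2],2),F.mean(0).round(2),'tau',np.round(o['ft_torque'],2))
E
python3 f.py
```

```text
13.3 [0.5913 0.0524 0.2871] along pole [ 0.65 -0.22  0.21  0.38  0.25] [ 0.27 -0.07 -1.86] tau [-0.08 -0.15 -0.02]
```

Emit:
servo_tool([
  [[0, 0, -0.15, 0, 0, 0], [0, 0, -0.3, 0, 0, 0], [0, 0, -0.45, 0, 0, 0]],
])

```text
time_s: 13.55
ee_pos: [0.426, 0.0262, 0.2948]
tcp_rot: [-0.131, 1.567, 0.134]
contact_force: [2.1, -0.5, -1.9]
width: 0.241
```

Emit:
servo_tool([
  [[0, 0, -0.1, 0, 0, 0], [0, 0, -0.2, 0, 0, 0], [0, 0, -0.3, 0, 0, 0]],
])

```text
time_s: 13.8
ee_pos: [0.4231, 0.0257, 0.2948]
tcp_rot: [-0.131, 1.567, 0.134]
contact_force: [2.5, -0.6, -1.1]
width: 0.241
```

Emit:
servo_tool([
  [[0, 0, -0.1, 0, 0, 0], [0, 0, -0.2, 0, 0, 0], [0, 0, -0.3, 0, 0, 0]],
])

```text
time_s: 14.05
ee_pos: [0.4201, 0.0252, 0.2948]
tcp_rot: [-0.131, 1.568, 0.134]
contact_force: [1.9, -1.1, -2.9]
width: 0.243
```

```bash
python3 f.py; python3 look.py k11
```

```text
14.25 [0.5809 0.0506 0.2871] along pole [1.66 1.66 1.43 0.06 0.72] [ 1.23 -0.63 -2.13] tau [-0.09 -0.23 -0.07]
14.25 hook [0.5809 0.0506 0.2871] F [ 0.84 -0.71 -2.62]
```

View pics/k11.png

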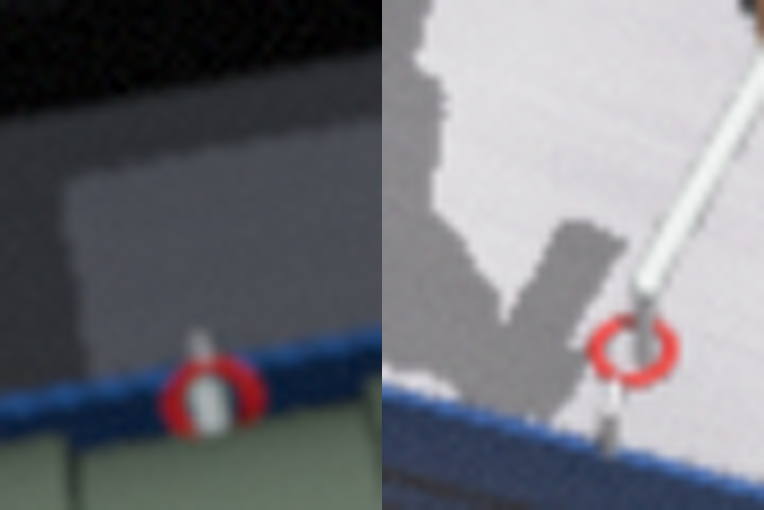

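Emit:
servo_tool([
  [[0, 0, -0.1, 0, 0, 0], [0, 0, -0.2, 0, 0, 0], [0, 0, -0.3, 0, 0, 0]],
])

```text
time_s: 14.6
ee_pos: [0.4172, 0.0247, 0.2948]
tcp_rot: [-0.131, 1.567, 0.134]
contact_force: [2.7, -0.3, -3.0]
width: 0.24
```

Emit:
servo_tool([
  [[0, 0, -0.1, 0, 0, 0], [0, 0, -0.2, 0, 0, 0]],
])

```text
time_s: 14.77
ee_pos: [0.4151, 0.0244, 0.2948]
tcp_rot: [-0.131, 1.568, 0.134]
contact_force: [2.1, -1.0, -3.8]
width: 0.241
```

Emit:
servo_tool([
  [[0, 0, -0.1, 0, 0, 0], [0, 0, -0.2, 0, 0, 0]],
])

```text
time_s: 14.93
ee_pos: [0.4132, 0.024, 0.2948]
tcp_rot: [-0.131, 1.568, 0.134]
contact_force: [3.2, 0.4, -2.6]
width: 0.245
```

Emit:
servo_tool([
  [[0, 0, -0.1, 0, 0, 0], [0, 0, -0.2, 0, 0, 0]],
])

```text
time_s: 15.1
ee_pos: [0.4112, 0.0237, 0.2948]
tcp_rot: [-0.131, 1.568, 0.134]
contact_force: [3.3, 0.3, -2.9]
width: 0.244
```

Emit:
servo_tool([
  [[0, 0, -0.1, 0, 0, 0], [0, 0, -0.2, 0, 0, 0]],
])

```text
time_s: 15.27
ee_pos: [0.4092, 0.0234, 0.2948]
tcp_rot: [-0.131, 1.568, 0.134]
contact_force: [3.8, -0.0, -3.3]
width: 0.243
```

Emit:
servo_tool([
  [[0, 0, -0.1, 0, 0, 0], [0, 0, -0.2, 0, 0, 0]],
])

```text
time_s: 15.43
ee_pos: [0.4073, 0.023, 0.2948]
tcp_rot: [-0.131, 1.567, 0.134]
contact_force: [3.3, 0.9, -2.7]
width: 0.241
```

Emit:
servo_tool([
  [[0, 0, -0.1, 0, 0, 0], [0, 0, -0.2, 0, 0, 0]],
])

```text
time_s: 15.6
ee_pos: [0.4059, 0.0228, 0.295]
tcp_rot: [-0.131, 1.566, 0.134]
contact_force: [9.0, 0.3, -5.2]
width: 0.243
```

Emit:
servo_tool([
  [[0, 0, -0.1, 0, 0, 0], [0, 0, -0.2, 0, 0, 0]],
])

```text
time_s: 15.77
ee_pos: [0.4042, 0.0225, 0.295]
tcp_rot: [-0.131, 1.566, 0.134]
contact_force: [9.6, -0.2, -6.9]
width: 0.24
```

Emit:
servo_tool([
  [[0, 0, -0.05, 0, 0, 0], [0, 0, -0.1, 0, 0, 0]],
])

```text
time_s: 15.93
ee_pos: [0.4029, 0.0223, 0.2949]
tcp_rot: [-0.131, 1.566, 0.134]
contact_force: [6.8, 0.4, -6.5]
width: 0.245
```

Emit:
servo_tool([
  [[0.05, 0, -0.05, 0, 0, 0], [0.1, 0, -0.1, 0, 0, 0]],
])

```text
time_s: 16.1
ee_pos: [0.4019, 0.0221, 0.2939]
tcp_rot: [-0.131, 1.566, 0.134]
contact_force: [6.0, 0.3, -3.3]
width: 0.243
```

Emit:
servo_tool([
  [[0.05, 0, -0.1, 0, 0, 0], [0.05, 0, -0.2, 0, 0, 0]],
])

```text
time_s: 16.27
ee_pos: [0.3999, 0.0218, 0.2934]
tcp_rot: [-0.131, 1.566, 0.134]
contact_force: [5.0, -0.2, -3.3]
width: 0.245
```

Emit:
servo_tool([
  [[0, 0, -0.05, 0, 0, 0], [0, 0, -0.1, 0, 0, 0]],
])

```text
time_s: 16.43
ee_pos: [0.3986, 0.0215, 0.2934]
tcp_rot: [-0.131, 1.567, 0.134]
contact_force: [4.2, 0.0, -3.5]
width: 0.24
```

Emit:
servo_tool([
  [[0, 0, -0.05, 0, 0, 0], [0, 0, -0.1, 0, 0, 0]],
])

```text
time_s: 16.6
ee_pos: [0.3974, 0.0213, 0.2933]
tcp_rot: [-0.131, 1.568, 0.134]
contact_force: [3.8, 0.0, -3.0]
width: 0.243
```

Emit:
servo_tool([
  [[0, 0, -0.05, 0, 0, 0], [0, 0, -0.1, 0, 0, 0]],
])

```text
time_s: 16.77
ee_pos: [0.3963, 0.0212, 0.2932]
tcp_rot: [-0.131, 1.568, 0.134]
contact_force: [3.7, 0.4, -3.5]
width: 0.241
```

Emit:
servo_tool([
  [[0, 0, -0.05, 0, 0, 0], [0, 0, -0.1, 0, 0, 0]],
])

```text
time_s: 16.93
ee_pos: [0.3954, 0.021, 0.2933]
tcp_rot: [-0.131, 1.568, 0.134]
contact_force: [3.2, 0.1, -2.1]
width: 0.24
```

Emit:
servo_tool([
  [[0, 0, -0.05, 0, 0, 0], [0, 0, -0.1, 0, 0, 0]],
])

```text
time_s: 17.1
ee_pos: [0.3945, 0.0209, 0.2933]
tcp_rot: [-0.131, 1.567, 0.134]
contact_force: [4.7, 0.6, -4.4]
width: 0.242
```

Emit:
servo_tool([
  [[0, 0, -0.03, 0, 0, 0], [0, 0, -0.06, 0, 0, 0]],
])

```text
time_s: 17.27
ee_pos: [0.3942, 0.0209, 0.2934]
tcp_rot: [-0.131, 1.567, 0.134]
contact_force: [5.9, 0.7, -3.9]
width: 0.241
```

Emit:
servo_tool([
  [[0, 0, -0.03, 0, 0, 0], [0, 0, -0.06, 0, 0, 0]],
])

```text
time_s: 17.43
ee_pos: [0.3939, 0.0208, 0.2934]
tcp_rot: [-0.131, 1.566, 0.134]
contact_force: [8.1, 1.0, -5.7]
width: 0.25
```

```bash
sed -i 's/s\[150:210,290:335\]/s[140:200,295:340]/' look.py; python3 look.py k12;python3 f.py
```

```text
17.4333 hook [0.5547 0.0462 0.286 ] F [ 8.14  0.96 -5.73]
17.7333 [0.5547 0.0462 0.286 ] along pole [8.02 7.11 7.12 7.51 7.69] [ 7.55  0.31 -5.27] tau [ 0.05 -1.31 -0.1 ]
```

View pics/k12.png

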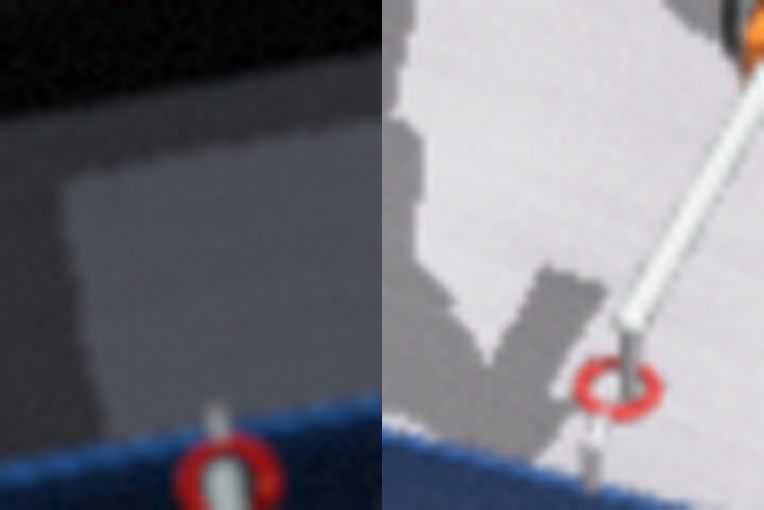

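The force climbs steeply against almost no motion (8 N), so the hard stop is reached. I'll slacken to the middle of the ring and check that the catch holds.

Emit:
servo_tool([
  [[0, 0, 0.1, 0, 0, 0], [0, 0, 0.25, 0, 0, 0], [0, 0, 0.45, 0, 0, 0], [0, 0, 0.7, 0, 0, 0], [0, 0, 0.7, 0, 0, 0], [0, 0, 0.7, 0, 0, 0]],
])

```text
time_s: 18.23
ee_pos: [0.4003, 0.0219, 0.2932]
tcp_rot: [-0.131, 1.568, 0.134]
contact_force: [0.4, -0.2, -2.2]
width: 0.241
```

```bash
python3 look.py k13;python3 f.py
```

```text
18.2333 hook [0.5611 0.0472 0.2856] F [ 0.37 -0.21 -2.21]
18.5333 [0.561  0.0472 0.2857] along pole [-0.16  0.35 -0.77 -0.28  0.79] [ 0.02 -0.19 -2.18] tau [ 0.03 -0.12 -0.04]
```

View pics/k13.png

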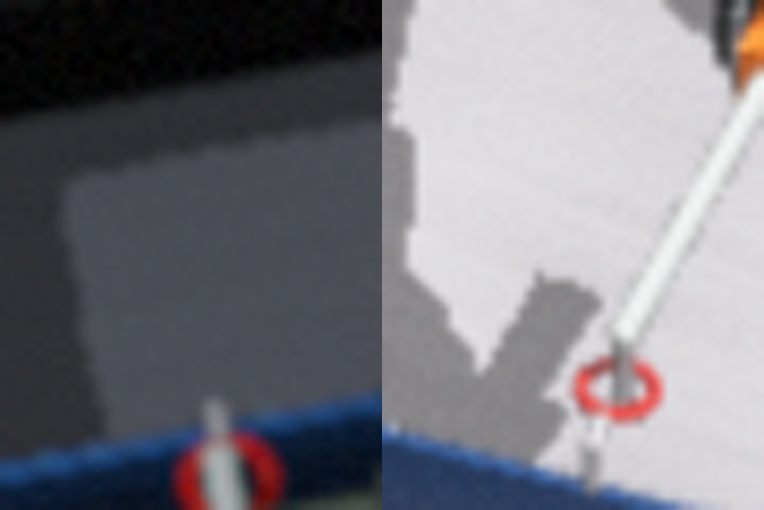

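The force has gone to zero and the ring is still at (618,387), so the catch holds. The prong is free in the middle of the ring, so I can lift straight up.

Emit:
servo_tool([
  [[-0.4, 0, 0, 0, 0, 0], [-0.9, 0, 0, 0, 0, 0], [-1.5, 0, 0, 0, 0, 0], [-2.2, 0, 0, 0, 0, 0], [-3, 0, 0, 0, 0, 0], [-4, 0, 0, 0, 0, 0], [-5, 0, 0, 0, 0, 0], [-5, 0, 0, 0, 0, 0], [-5, 0, 0, 0, 0, 0]],
])

```text
time_s: 19.28
ee_pos: [0.4005, 0.0218, 0.3437]
tcp_rot: [-0.131, 1.566, 0.134]
contact_force: [-0.3, -0.6, -2.8]
width: 0.241
```

```bash
python3 look.py k14
python3 - <<'E'
from h import *
Qr=R.from_rotvec([.8874,1.3839,-.8859])
o=r.get_obs();print(o['ee_pos'],o['tcp_rot'])
print(cmd([.42,-.14,.347],down(-.48)));print(cmd([.4539,-.3034,.347],Qr))
E
```

```text
19.2833 hook [0.5613 0.0472 0.3363] F [-0.29 -0.61 -2.81]
[0.40012686 0.0217619  0.34299893] [-0.13137317  1.56791741  0.1337114 ]
[-0.43, -16.28, -0.76, 37.17, -0.09, -0.07]
[-0.45, -32.96, -0.16, 75.0, -0.04, 0.02]
```

View pics/k14.png

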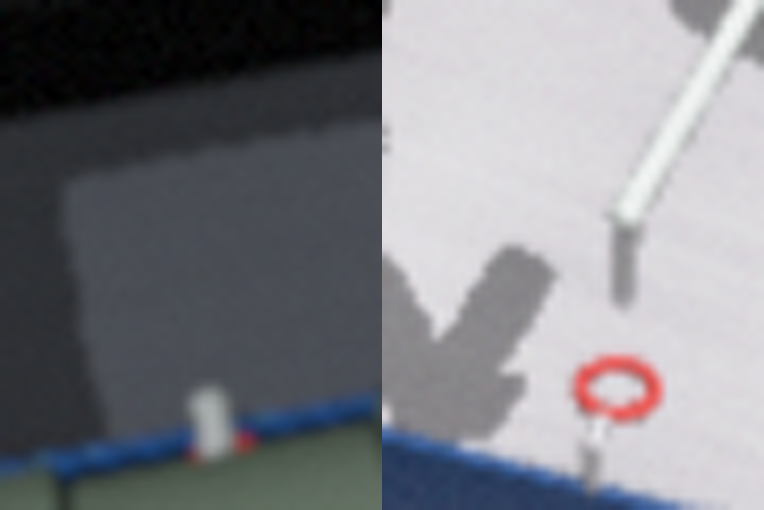

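Emit:
servo_tool([
  [[-0.5, -2.7, -0.1, 6, 0, 0], [-0.5, -5.4, -0.3, 12, 0, 0], [-0.5, -8.1, -0.4, 18, 0, 0], [-0.5, -10.8, -0.5, 25, 0, 0], [-0.5, -13.5, -0.6, 31, 0, 0], [-0.5, -16.3, -0.8, 37, 0, 0], [-0.5, -19, -0.7, 43, 0, 0], [-0.5, -21.8, -0.6, 49, 0, 0], [-0.5, -24.6, -0.5, 55, 0, 0], [-0.5, -27.4, -0.4, 61, 0, 0], [-0.5, -30.2, -0.3, 67, 0, 0], [-0.5, -33, -0.2, 73, 0, 0], [-0.5, -33, -0.2, 75, 0, 0], [-0.5, -33, -0.2, 75, 0, 0], [-0.5, -33, -0.2, 75, 0, 0], [-0.5, -33, -0.2, 75, 0, 0]],
])

```text
time_s: 20.72
ee_pos: [0.4538, -0.303, 0.3475]
tcp_rot: [0.886, 1.386, -0.884]
contact_force: [0.7, 0.0, -2.1]
width: 0.243
```

Run:
```python
from h import *
Qr=R.from_rotvec([.8874,1.3839,-.8859])
o=r.get_obs();print(o['ee_pos'],o['tcp_rot'],o['width'])
print(cmd([.4538,-.3033,.12],Qr))
cv2.imwrite('pics/w15.png',viewer.snapshot('wrist'))
a=cv2.imread('pics/w3.png');b=cv2.imread('pics/w15.png')
cv2.imwrite('pics/c15.png',np.hstack([a[:,240:400],b[:,240:400]]))
```

```text
[ 0.45376327 -0.30303439  0.34751629] [ 0.88562581  1.38580794 -0.88391363] 0.24250975615841713
[22.75, -0.0, 0.08, 0.15, -0.05, 0.02]
```

View pics/c15.png

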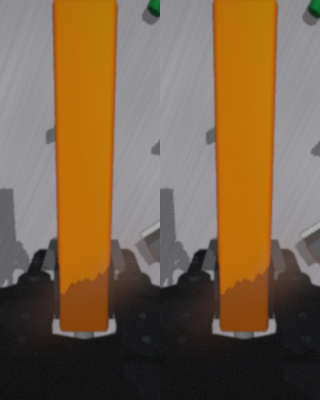

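The pole sits in the grip exactly as it did after pickup, so returning to the pick pose will restore it. I'll lower it.

Emit:
servo_tool([
  [[3, 0, 0.1, 0.1, 0, 0], [6, 0, 0.1, 0.1, 0, 0], [9, 0, 0.1, 0.1, 0, 0], [12, 0, 0.1, 0.1, 0, 0], [15, 0, 0.1, 0.1, 0, 0], [18, 0, 0.1, 0.1, 0, 0], [20.5, 0, 0.1, 0.1, 0, 0], [22.5, 0, 0.1, 0.1, 0, 0], [22.7, 0, 0.1, 0.1, 0, 0], [22.7, 0, 0.1, 0.1, 0, 0], [22.7, 0, 0.1, 0.1, 0, 0]],
])

```text
time_s: 21.68
ee_pos: [0.4545, -0.3046, 0.122]
tcp_rot: [0.888, 1.383, -0.887]
contact_force: [1.1, -0.1, -1.4]
width: 0.246
```

Run:
```python
from h import *
Qr=R.from_rotvec([.8874,1.3839,-.8859])
o=r.get_obs();print(o['ee_pos'],o['tcp_rot'],o['contact_force'])
print(cmd([.4537,-.3032,.067],Qr))
s=viewer.snapshot('scene')
cv2.imwrite('pics/s16.png',cv2.resize(s[150:220,190:310],None,fx=6.5,fy=6.5,interpolation=cv2.INTER_CUBIC))
```

```text
[ 0.45449373 -0.30457182  0.1219843 ] [ 0.8880817   1.3826557  -0.88651822] [ 1.1445256  -0.11936865 -1.3759501 ]
[5.5, -0.02, -0.15, -0.06, 0.04, -0.03]
```

View pics/s16.png

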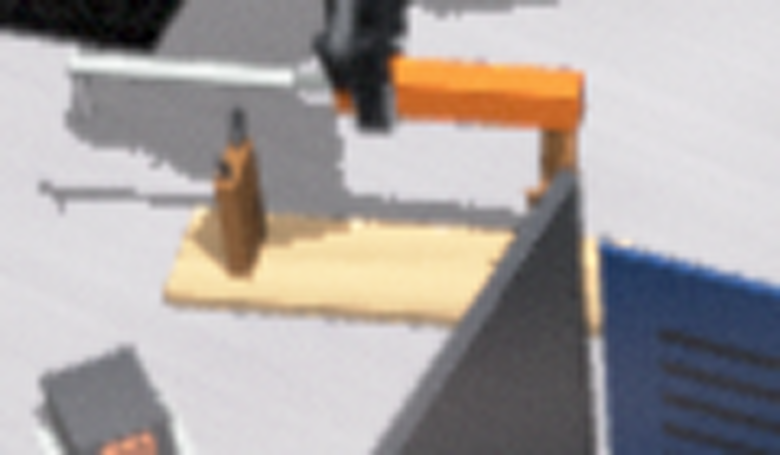

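The pole is above its rest and aligned with the fork and saddle. I'll lower it the rest of the way.

Emit:
servo_tool([
  [[1, 0, -0.15, 0, 0, 0], [2, 0, -0.15, 0, 0, 0], [3, 0, -0.15, 0, 0, 0], [4, 0, -0.15, 0, 0, 0], [4.5, 0, -0.15, 0, 0, 0], [5, 0, -0.15, 0, 0, 0], [5.3, 0, -0.15, 0, 0, 0], [5.45, 0, -0.15, 0, 0, 0], [5.45, 0, -0.15, 0, 0, 0], [5.45, 0, -0.15, 0, 0, 0]],
])

```text
time_s: 22.57
ee_pos: [0.4531, -0.3031, 0.0666]
tcp_rot: [0.889, 1.384, -0.888]
contact_force: [-3.7, 0.5, 4.7]
width: 0.237
```

Emit:
servo_tool([
  [[0, 0, 0, 0, 0, 0], [0, 0, 0, 0, 0, 0], [0, 0, 0, 0, 0, 0], [0, 0, 0, 0, 0, 0], [0, 0, 0, 0, 0, 0], [0, 0, 0, 0, 0, 0], [0, 0, 0, 0, 0, 0], [0, 0, 0, 0, 0, 0], [0, 0, 0, 0, 0, 0], [0, 0, 0, 0, 0, 0]],
], claw=1)

```text
time_s: 23.4
ee_pos: [0.4533, -0.303, 0.0663]
tcp_rot: [0.889, 1.384, -0.887]
contact_force: [0.2, 0.7, -0.1]
width: 0.999
```

Emit:
servo_tool([
  [[-1, 0, 0, 0, 0, 0], [-3, 0, 0, 0, 0, 0], [-6, 0, 0, 0, 0, 0], [-9, 0, 0, 0, 0, 0], [-12, 0, 0, 0, 0, 0], [-15, 0, 0, 0, 0, 0], [-18, 0, 0, 0, 0, 0], [-18, 0, 0, 0, 0, 0], [-18, 0, 0, 0, 0, 0]],
])

```text
time_s: 24.15
ee_pos: [0.4539, -0.3035, 0.2483]
tcp_rot: [0.889, 1.381, -0.886]
contact_force: [0.8, -0.2, -0.2]
width: 0.998
```

Run:
```python
from h import *
o=r.get_obs();print(o['time_s'],o['ee_pos'],o['contact_force'])
T=wpose(o);np.save('w17.npy',T); im=viewer.snapshot('wrist');cv2.imwrite('pics/w17.png',im)
hsv=cv2.cvtColor(im,cv2.COLOR_BGR2HSV); m=cv2.inRange(hsv,(5,220,120),(20,255,255))
ys,xs=np.nonzero(m);print(xs.min(),xs.max(),ys.min(),ys.max())
y0,y1=ys.min(),ys.max()
c=lambda y:(xs[ys==y].min()+xs[ys==y].max())/2
b=wonz(T,(c(y0+4),y0-.5),.098);f=wonz(T,(c(y1-4),y1+.5),.098);print('mid',(b+f)/2,np.linalg.norm(f-b),np.arctan2(*(f-b)[[1,0]]))
s=viewer.snapshot('scene')
cv2.imwrite('pics/s17.png',cv2.resize(s[140:300,190:390],None,fx=4,fy=3.7,interpolation=cv2.INTER_CUBIC))
```

```text
24.15 [ 0.45392966 -0.30354731  0.2482932 ] [ 0.75466105 -0.15248601 -0.15582853]
312 334 81 212
mid [ 0.43482359 -0.26470059  0.098     ] 0.12659375549076599 -1.1473701465357635
```

View pics/s17.png

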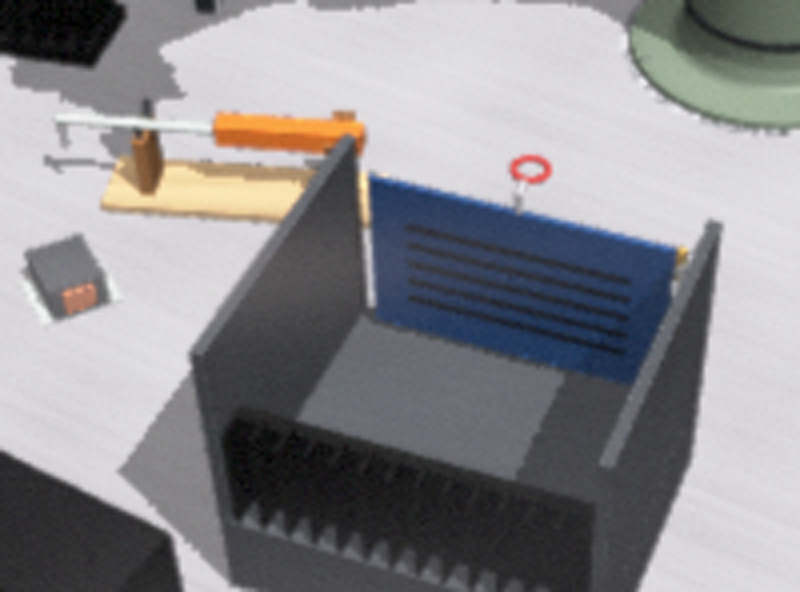

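View pics/w17.png

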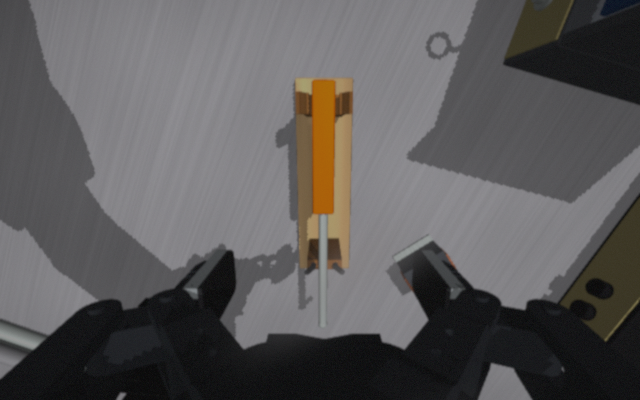

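The pole lies in its saddle and fork within about 2 mm and 0.01 rad of its start. The flap is upright with the strike at its edge, and the gripper is clear. I'll hand in.

```bash
python3 -c "
from station import r
print(r.job_done())"
```

```text
the job is handed in; nothing more can be done
None
```

The flap is shut and held by its catch, and the pole is back on its rest. I handed the job in at about 24 s of the 72 s allowed.

- **Closing the flap:** I gripped the pole, dropped the prong into the eye and pulled along the flap's arc. The pull was 2–4 N, then the catch took it to about 9–10 N along the pull, nearly 11 N with the downward part. It fell to about 3 N and then climbed to about 8 N at the hard stop, about 13 mm after the rise began. All of this is under the 15 N limit.
- **Catch holding:** when I slackened the hook the force went to zero and the ring stayed put. It stayed put again after I lifted the hook out, and the last picture shows the flap upright.
- **Pole:** its last measured position is within about 2 mm and 0.01 rad of where it lay, seated in saddle and fork. The gripper is open and well clear.
- **Bystanders:** nothing was bumped as far as I could see, but I did not measure their positions again at the end.
- **One disagreement:** the held hook looked about 6 mm lower and 2 mm to the side of where my grip model put it. I corrected for this from the pictures before hooking.

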